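# Rest the green crank arm on the painting stand

### The arm

A 6-joint arm with a two-finger parallel gripper is mounted at the origin on the work surface. World frame = base frame: x ahead of the robot, y to its left, z up, the work surface at z = 0. Lengths are in mm, angles in rad, forces in N, time in s.
With the tool pointing down it reaches from about 325 to 875 mm from the base axis. Payload 4.4 kg.
Tool frame: the origin (TCP) lies on the centre line of the jaws, within the pads' length; the fingertips stand ahead of it and the grasp point (between the pads) lies 6 mm ahead of it (ctrl.tcp_to_tips is the z of the fingertips in the tool frame, in mm); z points along the fingers, y is the direction in which the jaws open and shut (so a half turn about z gives the same grasp; the last joint's range is limited). The gripper opens to 85 mm and grips with 20 to 120 N. Pads are 22 mm wide; open, the fingers measure 114 mm over their backs; the gripper's body (76 mm by 85 mm) begins 54 mm behind the grasp point. The pads swing forward as they close: fully open they stand 13 mm farther back than shut.
Start: joints at [-1.363, 0.207, 1.542, -0, 1.393, -0.15], TCP at [201.361, -538.592, 256.282] pointing down, gripper open.
Joint ranges: [-2.73, 2.73], [-0.86, 2.22], [0.23, 2.46], [-1.11, 4.25], [0.08, 2.63], [-2.82, 2.82]. Speed limits (rad/s): [2.79, 2.79, 3.14, 3.14, 3.14, 3.14].

### API

Orientations are given as a 3x3 rotation matrix whose columns are the frame's x, y, z axes.
In Python, from plant import ctrl, sensors, optics gives the robot as it stands. Calls block until the motion is done:
- ctrl.move_ptp(position, orientation): joint-space move of the TCP to a pose.
- ctrl.move_l(position, rot=None, vel=150, threshold=None): straight line of the TCP; rot=None keeps the orientation; vel is the mean speed in mm/s. With threshold (N) it stops when the force on the tool has changed by that much, and returns True; else False.
- ctrl.set_joints(angles): joint-space move.
- ctrl.gripper_to(opening, force=None): finger opening in mm; force is the grip in N (None keeps the last); returns when the fingers have stopped.
- ctrl.hold(seconds).
- ctrl.solve_ik(position, orientation): joint angles nearest the present ones, or None.
- sensors.read_state(): the state.
- optics.grab_frame(name): name is "scene" or "top" or "wrist"; returns (picture, depth): 480x640x3 uint8, red, green, blue; 480x640 float32, mm along the optical axis (not along the pixel's ray), 0 where there is no reading.
- optics.camera_params(name): a dict with "mtx" (3x3 intrinsics, pixels), "R" (3x3) and "t" (3): a world point X has camera coordinates R X + t; the wrist camera has in their place "T_tool_cam" (4x4, takes a point from camera to tool coordinates, whose origin is the TCP and whose axes are the flange's). Camera axes: x right, y down, z forward; pixel columns grow to the right and rows downward; lengths in mm; the calibration is good to about 2 mm. A picture is of the moment at which its call begins: read the wrist's pose just before it. camera_params takes no time and is no camera call.
A pose or a line that the arm cannot do raises ctrl.MotionError and nothing moves.
- ctrl.finish_job(): hands the job in, once; it reports no verdict.
The state is a dict: "t": time; "q": joint angles; "qvel": joint speeds; "tau": joint torques, N m; "eef_pos": TCP position; "eef_rot": TCP orientation; "force": force on the tool from outside, world axes, zero at the start; "wrist_torque": the same for the moment, N m; "grip_width": finger opening in mm.
Only numpy, scipy, OpenCV 4.12 (cv2) and the standard library are available. Lean on these libraries where they do the work, as an engineer would, in place of code of your own. Each camera call takes 0.05 s, during which the arm holds its last target.

### The job

The green crank arm is next for a paint touch-up: pick it up and lay it, underside down, centrally across both narrow bars of the small raised painting stand, square to the bars, either end first. Lower it on rather than dropping it, let go and leave it lying there, and leave the silver and the black crank arms where they are.

Things in the scene. Friction and masses are not known exactly. Their poses are not given: they have to be found in the camera images.
- green_crank_mid (a point): Green bicycle crank arm, flat on the bench: a bar 24 mm wide, 20 mm thick, with a round boss at each end, 192 mm long over all. Point: middle of the bar, 10 mm above its flat underside. x axis: along the bar to the small end (28 mm across, 20 thick); the big end (36 mm across, 24 thick) is at -x; z up. Mass 0.15 to 0.31 kg, balanced within 10 mm of this point.
- silver_crank_mid (a point): Bare silver bicycle crank arm, flat on the bench: a bar 24 mm wide, 20 mm thick, with a round boss at each end, 192 mm long over all. Point: middle of the bar, 10 mm above its flat underside. x axis: along the bar to the small end (28 mm across, 20 thick); the big end (36 mm across, 24 thick) is at -x; z up. To be left alone.
- black_crank_mid (a point): Black bicycle crank arm, flat on the bench: a bar 24 mm wide, 20 mm thick, with a round boss at each end, 192 mm long over all. Point: middle of the bar, 10 mm above its flat underside. x axis: along the bar to the small end (28 mm across, 20 thick); the big end (36 mm across, 24 thick) is at -x; z up. To be left alone.
- stand_rest (a point): Painting stand, fixed: yellow base plate 150 x 100 x 8 mm, two parallel round dark steel bars 10 mm thick, each on one post. This point is midway between the bars, level with their tops, 80 mm above the bench. Bars run along its y axis, at x = -50 and +50 mm, 84 mm long between ends that turn up 17 mm; a crank arm lies along its x axis. Open between the bars down to the base plate.
Things that resemble listed ones, but are neither listed nor needed, are in the scene too. There is more than one size of the part that bears green_crank_mid; the job needs the middle-sized.

How it is judged:
By the outcome, as a careful person would: the job done as asked, in the order asked, and still so for the second after the job is handed in, with the robot touching nothing.
It also fails if it takes over 42 s, if anything falls off the work surface, if the arm or the gripper's body presses on something with over 40 N, if the wrist force passes 120 N, or if a joint passes its speed limit or range.

## Working session

There is one attempt and no reset: what is moved stays moved. The work goes in short steps, each a Python script; the robot and the scene stay as the last script left them, time stands still between calls to the robot, and variables do not carry over. Pictures are saved under pics/ and viewed, and the job is handed in when it is done.

```bash
mkdir -p pics; ls
cat > h.py <<'E'
import numpy as np, cv2
from plant import ctrl, sensors, optics
def save(n,im): cv2.imwrite(f'pics/{n}.png', cv2.cvtColor(im,cv2.COLOR_RGB2BGR))
E
python3 - <<'E'
from h import *
for n in ("scene","top"):
    im,d=optics.grab_frame(n); save(n+"0",im); np.savez(f'{n}0.npz',im=im,d=d)
    p=optics.camera_params(n); print(n,p['mtx'],-p['R'].T@p['t'])
print(sensors.read_state()['t'], ctrl.tcp_to_tips)
E
```

```text
pics
scene [[509.15643447   0.         328.40219719]
 [  0.         509.15643447 246.48333602]
 [  0.           0.           1.        ]] [1165.13173945  414.47768792  728.08423454]
top [[605.83820475   0.         323.04960178]
 [  0.         605.83820475 234.44998527]
 [  0.           0.           1.        ]] [ 171.83592363 -128.51530021 1638.42875379]
0.1 25.0
```

View pics/scene0.png

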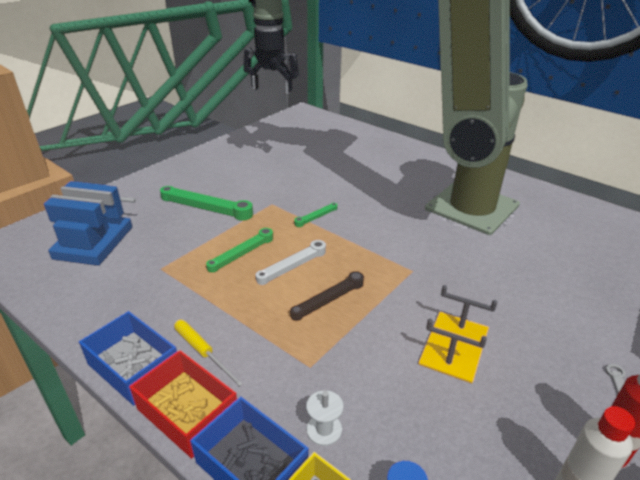

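View pics/top0.png

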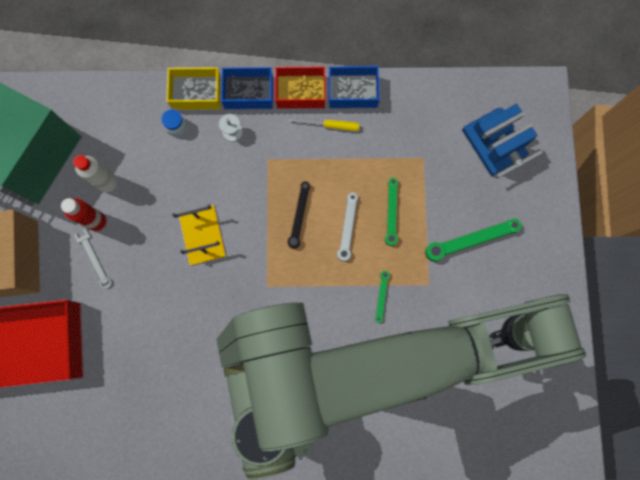

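Both views show three green cranks. The middle one is on the mat, at scene (240,250) and top (392,212), next to the silver and black ones. The stand is at scene (457,340) and top (202,237).

```bash
cat >> h.py <<'E'
def ray_plane(n,uv,z,P=None):
    p=P or optics.camera_params(n); K,R,t=p['mtx'],p['R'],np.asarray(p['t']).ravel()
    uv=np.atleast_2d(np.asarray(uv,float)); d=(np.linalg.inv(K)@np.c_[uv,np.ones(len(uv))].T); d=(R.T@d).T
    c=-R.T@t; s=(z-c[2])/d[:,2]; return c+d*s[:,None]
def green(im):
    h=cv2.cvtColor(im,cv2.COLOR_RGB2HSV); return cv2.inRange(h,(50,130,60),(75,255,255))
def yellow(im):
    h=cv2.cvtColor(im,cv2.COLOR_RGB2HSV); return cv2.inRange(h,(18,190,120),(30,255,255))
def comps(m,amin=80):
    n,l,s,c=cv2.connectedComponentsWithStats(m); return [(i,s[i],c[i],l==i) for i in range(1,n) if s[i][4]>amin]
E
python3 - <<'E'
from h import *
for n in ("top","scene"):
    im=np.load(n+'0.npz')['im']
    for nm,f,z in(("g",green,14),("y",yellow,8)):
        for i,s,c,m in comps(f(im)):
            ct=max(cv2.findContours(m.astype(np.uint8),0,1)[0],key=len)[:,0]
            w=ray_plane(n,ct,z)[:,:2].astype(np.float32)
            print(n,nm,c.round(),s[4],[np.round(a,1) for a in cv2.minAreaRect(w)])
# depth-based bars of stand
for n in ("top","scene"):
    z=np.load(n+'0.npz'); d=z['d']; p=optics.camera_params(n)
    v,u=np.mgrid[:480,:640]; c=np.stack([(u-p['mtx'][0,2])/p['mtx'][0,0]*d,(v-p['mtx'][1,2])/p['mtx'][1,1]*d,d],-1)
    W=(c-np.ravel(p['t']))@p['R']
    yc=[-100,300]
    np.save(n+'W.npy',W)
    b=(165,240,195,275) if n=='top' else (410,505,280,385)
    S=W[b[2]:b[3],b[0]:b[1]].reshape(-1,3); S=S[d[b[2]:b[3],b[0]:b[1]].ravel()>0]
    T=S[(S[:,2]>65)&(S[:,2]<105)]; print(n,len(T),T[:,2].max() if len(T) else 0,T.mean(0) if len(T) else 0, cv2.minAreaRect(T[:,:2].astype(np.float32)) if len(T)>3 else '')
E
```

```text
top g [392. 212.] 494 [array([ 541.7, -326.2]), array([ 30. , 183.6]), np.float64(88.2)]
top g [473. 239.] 1138 [array([ 464.8, -546.1]), array([ 48. , 274.3]), np.float64(19.0)]
top g [382. 297.] 285 [array([ 308.1, -293.1]), array([ 19.6, 133.4]), np.float64(81.5)]
top y [195.  86.] 332 [array([921.2, 230.4]), array([145.7, 104.2]), np.float64(89.4)]
top y [342. 125.] 254 [array([ 795.8, -192.7]), array([96.7, 23.1]), np.float64(82.7)]
top y [202. 235.] 1617 [array([483.1, 194.6]), array([145.1,  97. ]), np.float64(13.7)]
scene g [206. 202.] 1096 [array([ 455.5, -550.4]), array([ 77.4, 288.2]), np.float64(16.6)]
scene g [315. 214.] 230 [array([ 317.4, -286.2]), array([ 25.4, 133.8]), np.float64(81.4)]
scene g [240. 250.] 569 [array([ 543.4, -319.9]), array([ 42.9, 195.9]), np.float64(89.3)]
scene y [460. 327.] 690 [array([438. , 185.6]), array([43.7, 95.9]), np.float64(13.0)]
scene y [192. 337.] 460 [array([ 791.7, -197.2]), array([110.1,  22.3]), np.float64(82.2)]
scene y [451. 357.] 1690 [array([518.5, 205.5]), array([87.6, 96.5]), np.float64(13.5)]
scene y [317. 470.] 746 [array([840.1, 155.3]), array([39.7, 85.1]), np.float64(39.2)]
top 329 102.96304714007918 [482.52201542 195.49786324  81.50979747] ((484.1157531738281, 194.19017028808594), (112.77193450927734, 103.89643859863281), 13.63580322265625)
scene 833 98.62293791282002 [492.08848561 200.58332903  80.18201661] ((486.73968505859375, 198.30531311035156), (114.90959167480469, 104.11045837402344), 13.363164901733398)
```

```bash
python3 - <<'E'
from h import *
im=np.load('top0.npz')['im'][185:285,160:240]; a=cv2.resize(im,None,fx=6,fy=6,interpolation=2)
save('topstand',a)
im=np.load('scene0.npz')['im'][275:390,405:510]; a=cv2.resize(im,None,fx=5,fy=5,interpolation=2)
save('scstand',a)
E
cat >> h.py <<'E'
def Rz(deg): # tool down, tool x along heading deg
    a=np.radians(deg); x=np.array([np.cos(a),np.sin(a),0]); z=np.array([0,0,-1.]); return np.c_[x,np.cross(z,x),z]
def wristK(st):
    p=optics.camera_params('wrist'); T=p['T_tool_cam']; Rwc=st['eef_rot']@T[:3,:3]; c=st['eef_pos']+st['eef_rot']@T[:3,3]
    return dict(mtx=p['mtx'],R=Rwc.T,t=-Rwc.T@c)
E
python3 - <<'E'
from h import *
print(optics.camera_params('wrist'))
s=sensors.read_state(); print(s['eef_rot'].round(2),s['grip_width'])
for b in(0,180):
  for p,a in(([542,-326,200],-1.8),([542,-326,20],-1.8),([484,195,200],13.6),([484,195,90],13.6)):
    q=ctrl.solve_ik(p,Rz(a+b)); print(b,p,None if q is None else np.round(q,2))
E
```

```text
{'mtx': array([[332.83949542,   0.        , 314.18607378],
       [  0.        , 332.83949542, 241.85901697],
       [  0.        ,   0.        ,   1.        ]]), 'T_tool_cam': array([[ 4.44506503e-05, -9.50525778e-01, -3.10645688e-01,
         8.05307492e+01],
       [ 9.99999543e-01,  3.38996971e-04, -8.94185049e-04,
         1.11782135e+00],
       [ 9.55253887e-04, -3.10645506e-01,  9.50525359e-01,
        -1.17146233e+02],
       [ 0.00000000e+00,  0.00000000e+00,  0.00000000e+00,
         1.00000000e+00]])}
[[ 0.94  0.35 -0.  ]
 [ 0.35 -0.94  0.  ]
 [ 0.   -0.   -1.  ]] 85.94071614018625
0 [542, -326, 200] [-0.68  0.37  1.45 -0.    1.32  0.92]
0 [542, -326, 20] [-0.68  0.6   1.54 -0.    1.    0.92]
0 [484, 195, 200] [ 0.22  0.15  1.73 -0.    1.26  1.55]
0 [484, 195, 90] [ 0.22  0.3   1.81 -0.    1.03  1.55]
180 [542, -326, 200] [-0.68  0.37  1.45 -0.    1.32 -2.22]
180 [542, -326, 20] [-0.68  0.6   1.54 -0.    1.   -2.22]
180 [484, 195, 200] [ 0.22  0.15  1.73 -0.    1.26 -1.59]
180 [484, 195, 90] [ 0.22  0.3   1.81 -0.    1.03 -1.59]
```

View pics/topstand.png

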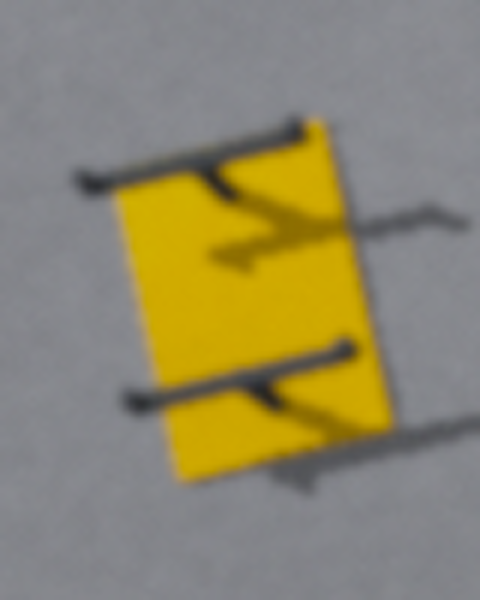

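View pics/scstand.png

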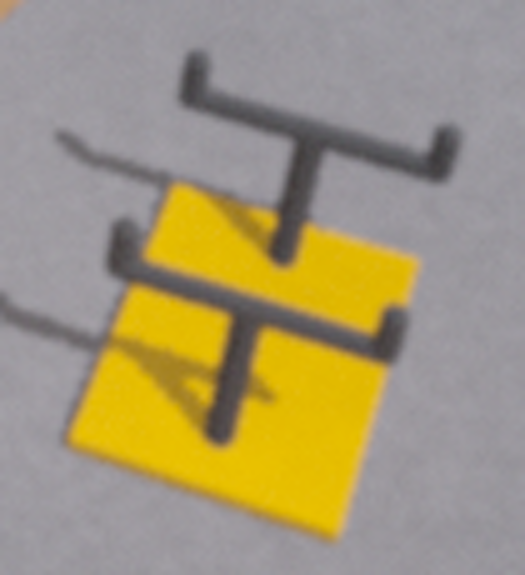

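Top crop: bars at zoomed (195,158) and (240,377), running about 13° off horizontal. Scene crop: both T-posts and upturned ends are clear. Next is a wrist look at the crank.

Run:
```python
from h import *
ctrl.move_ptp([542,-326,170],Rz(-1.8))
s=sensors.read_state(); im,d=optics.grab_frame('wrist'); save('w1',im); P=wristK(s)
print(s['t'],s['eef_pos'])
for i,st,c,m in comps(green(im),400):
    ct=max(cv2.findContours(m.astype(np.uint8),0,1)[0],key=len)[:,0]
    for z in(0,20): 
        w=ray_plane('',ct,z,P)[:,:2].astype(np.float32); print(c.round(),st,z,[np.round(a,1) for a in cv2.minAreaRect(w)])
np.savez('w1.npz',im=im,d=d,**P)
```

```text
1.6167 [ 541.61310834 -326.92766622  170.2871826 ]
[311. 220.] [ 290  110   42  221 5587] 0 [array([ 538.3, -322.4]), array([ 36.3, 203.9]), np.float64(87.8)]
[311. 220.] [ 290  110   42  221 5587] 20 [array([ 544.2, -323. ]), array([ 33.8, 189.7]), np.float64(87.8)]
[551. 306.] [ 444  257  196   96 8535] 0 [array([ 451.5, -546.8]), array([ 53.1, 183.1]), np.float64(17.7)]
[551. 306.] [ 444  257  196   96 8535] 20 [array([ 463.4, -531.7]), array([ 49.4, 170.4]), np.float64(17.7)]
[293. 394.] [281 379  25  35 544] 0 [array([ 355.3, -298.9]), array([25.8, 45.2]), np.float64(86.4)]
[293. 394.] [281 379  25  35 544] 20 [array([ 373.9, -301. ]), array([24., 42.]), np.float64(86.4)]
```

View pics/w1.png

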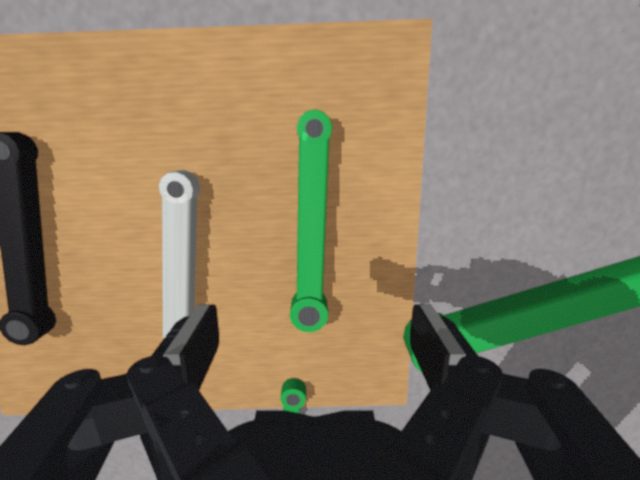

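Wrist picture: the green mid crank's big boss hole is at (309,316) and its small boss hole at (314,128). The silver crank's edge is more than 100 px to the left, so the fingers have room.

Run:
```python
from h import *
z=np.load('w1.npz'); P={k:z[k] for k in('mtx','R','t')}; im=z['im']
g=cv2.cvtColor(im,cv2.COLOR_RGB2HSV); res=[]
for box,h in(((290,110,42,40),20),((285,290,50,50),24)):
    x,y,w,hh=box; m=cv2.inRange(g[y:y+hh,x:x+w],(0,0,0),(180,110,255))
    for i,s,c,mm in comps(m,50):
        if s[0]>0 and s[1]>0 and s[0]+s[2]<w and s[1]+s[3]<hh: uv=c+[x,y]; p=ray_plane('',uv,h,P)[0]; print(uv,s[4],p.round(1)); res.append(p)
a,b=res[0],res[1]; dd=a-b; print(np.hypot(*dd[:2]),np.degrees(np.arctan2(dd[1],dd[0])),(a+b)/2)
```

```text
[313.88973384 127.78707224] 263 [ 626.2 -330.    20. ]
[308.45180723 315.96084337] 332 [ 466.5 -319.9   24. ]
160.02143627149061 -3.60839612616024 [ 546.34996908 -324.98089865   22.        ]
```

Run:
```python
from h import *
R=Rz(-3.6); x,y=546.3,-325.0
ctrl.gripper_to(50,40); print(ctrl.tcp_to_tips)
ctrl.move_ptp([x,y,80],R)
r=ctrl.move_l([x,y,27.5],R,vel=60,threshold=6); s=sensors.read_state(); print(r,s['eef_pos'],s['force'],s['t'])
im,d=optics.grab_frame('wrist'); save('w2',im)
```

```text
25.0
False [ 546.6557752  -325.28575063   27.91650652] [-0.47437609  0.43601966  0.03427268] 3.5833
```

View pics/w2.png

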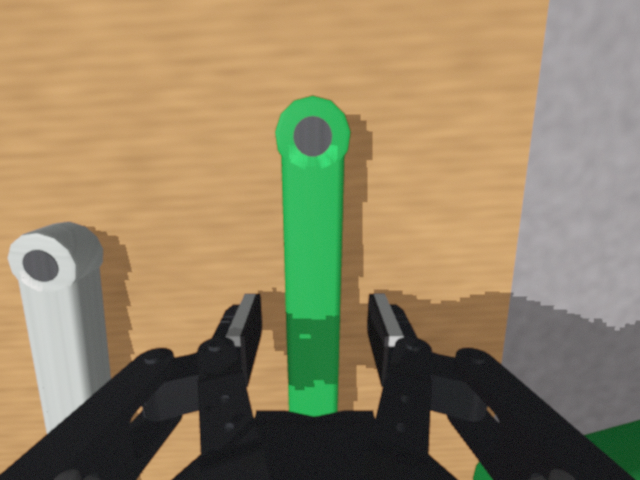

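The bar (x about 312) sits centred between the pads (250 and 378). Closing now.

Run:
```python
from h import *
ctrl.gripper_to(10,80); s=sensors.read_state(); print(s['grip_width'],s['eef_pos'],s['force'],s['t'])
p=s['eef_pos']
ctrl.move_l([p[0],p[1],60],vel=60); ctrl.hold(.2); s=sensors.read_state(); print(s['grip_width'],s['force'],s['wrist_torque'])
ctrl.move_l([p[0],p[1],230],vel=200)
im,d=optics.grab_frame('wrist'); s=sensors.read_state(); print(s['grip_width'],s['force'],s['t']); save('w3',im)
```

```text
22.080210002839177 [ 546.84646324 -325.43634607   28.36147313] [0.02967997 0.20610282 3.4139944 ] 3.9917
21.866578655900547 [-0.09161989 -0.14312952 -1.12712322] [-0.00846148  0.00069917  0.017821  ]
21.991275645082712 [-0.24461517 -0.47851561 -1.71847557] 5.9333
```

View pics/w3.png

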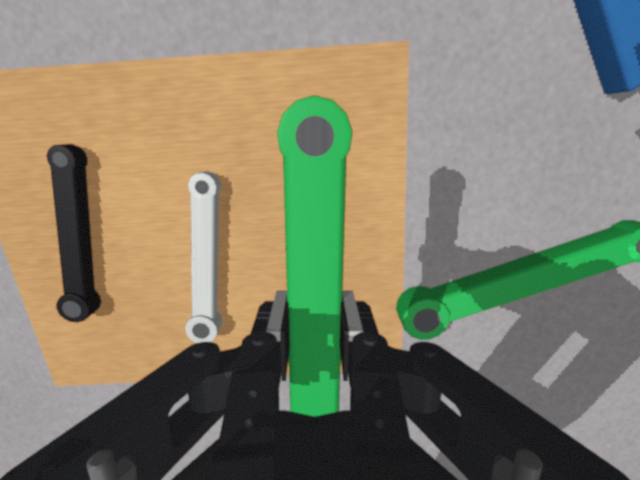

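The crank is held and lifted (hole at (314,136), bar centred between the pads), and the silver and black cranks are still in place. Next, over the stand for a look.

Run:
```python
from h import *
ctrl.move_ptp([484,195,230],Rz(13.6)); ctrl.hold(.2)
s=sensors.read_state(); im,d=optics.grab_frame('wrist'); P=wristK(s); save('w4',im); np.savez('w4.npz',im=im,d=d,pos=s['eef_pos'],rot=s['eef_rot'],**P)
print(s['t'],s['eef_pos'],s['force'],s['grip_width'])
```

```text
8.0333 [484.45002698 194.31991443 229.95831446] [ 0.17658924  0.56781414 -1.92432739] 22.17968738145684
```

View pics/w4.png

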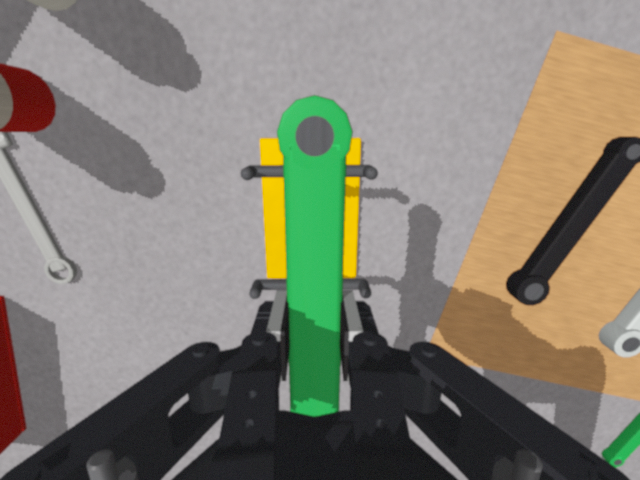

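Wrist picture: the bars stick out on both sides of the held crank. The far bar runs from (248,173) to (370,172), and the near bar from (256,290) to (365,290). I'll measure them.

Run:
```python
from h import *
z=np.load('w4.npz'); P={k:z[k] for k in('mtx','R','t')}; im=z['im']
a=im[130:310,230:390]; save('w4z',cv2.resize(a,None,fx=4.4,fy=3.3,interpolation=2))
g=cv2.cvtColor(im,cv2.COLOR_RGB2HSV)
for (c0,c1,r0,r1) in((258,282,158,188),(348,362,158,188),(266,286,272,300),(346,354,272,300)):
    v=im[r0:r1,c0:c1].max(2); 
    for c in range(c0,c1,3):
        col=np.where(im[r0:r1,c].max(1)<95)[0]
        if len(col): print(c,r0+col.min(),r0+col.max(),end=' | ')
    print()
# crank in tool frame
h=cv2.inRange(g[110:165,285:345],(0,0,0),(180,110,255))
for i,s,c,m in comps(h,100):
    zt=z['pos'][2]-8.2; p=ray_plane('',c+[285,110],zt,P)[0]; print(c+[285,110],s[4],((p-z['pos'])@z['rot']).round(1))
```

```text
258 166 176 | 261 167 175 | 264 167 175 | 267 167 175 | 270 167 175 | 273 167 175 | 276 167 175 | 279 167 175 | 
348 166 175 | 351 166 175 | 354 166 175 | 357 166 175 | 360 166 176 | 
266 280 288 | 269 280 288 | 272 280 282 | 275 280 283 | 278 280 282 | 281 280 282 | 284 280 283 | 
346 279 293 | 349 279 291 | 352 279 282 | 
[314.31393443 135.62540984] 1220 [79.8  0.9  8.2]
```

View pics/w4z.png

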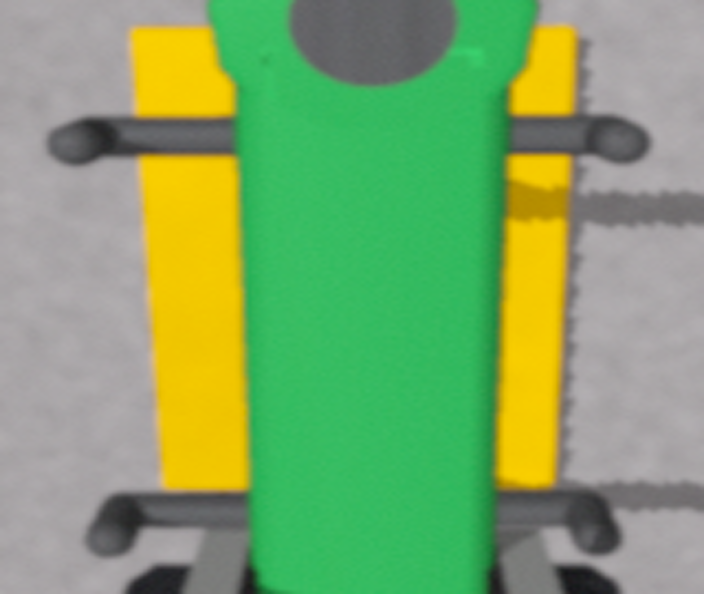

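Run:
```python
from h import *
z=np.load('w4.npz'); P={k:z[k] for k in('mtx','R','t')}
f=lambda uv,h:((ray_plane('',uv,h,P)-z['pos'])@z['rot'])[:,:2].round(1)
print('bars',f([[273,171],[354,170.7],[273,284.6],[350,284.2]],75))
print('tops',f([[247,173.3],[372,172.4],[255,292.7],[366.4,292.1]],97))
from h import yellow
c=max(cv2.findContours(yellow(z['im'])[100:310,200:400],0,1)[0],key=len)
import numpy as np
W=np.load('topW.npy')
```

```text
bars [[ 51.6 -32.4]
 [ 51.9  32.8]
 [-48.7 -36.2]
 [-48.3  32.9]]
tops [[ 52.3 -49. ]
 [ 53.   43.6]
 [-45.6 -48.5]
 [-45.   44.2]]
```

Run:
```python
from h import *
R=Rz(13.9); x,y=485.0,198.6
ctrl.move_l([x,y,150],R,vel=80); ctrl.hold(.2)
s=sensors.read_state(); print(s['eef_pos'],s['t'],s['force'])
e=np.array([485.4,197.95])-s['eef_pos'][:2]; x,y=np.array([x,y])+e
ctrl.move_l([x,y,113],R,vel=60); ctrl.hold(.3)
s=sensors.read_state(); print(s['eef_pos'],s['t'],s['force'])
r=ctrl.move_l([x,y,103],R,vel=8,threshold=3)
s=sensors.read_state(); print(r,s['eef_pos'],s['t'],s['force'],s['wrist_torque'])
im,d=optics.grab_frame('wrist'); save('w5',im)
im,d=optics.grab_frame('scene'); save('s5',cv2.resize(im[240:400,370:530],None,fx=3.7,fy=3.7,interpolation=2))
```

```text
[485.38932842 198.69209882 150.61821166] 9.4333 [ 0.52833998  0.12382764 -2.54511919]
[485.32451114 197.94015443 113.41448286] 10.5 [-0.02061147 -0.24646642 -2.05421605]
True [485.01615143 197.84699914 108.2454074 ] 11.2083 [-0.55868834  0.21474376  5.06364453] [-0.02370045 -0.02110668 -0.00931286]
```

View pics/w5.png

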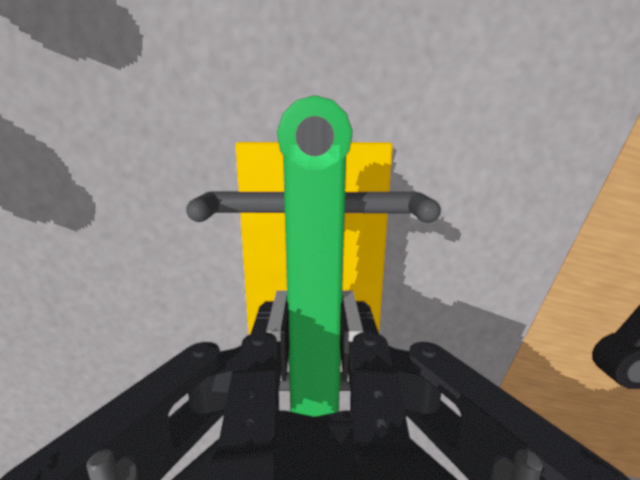

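View pics/s5.png

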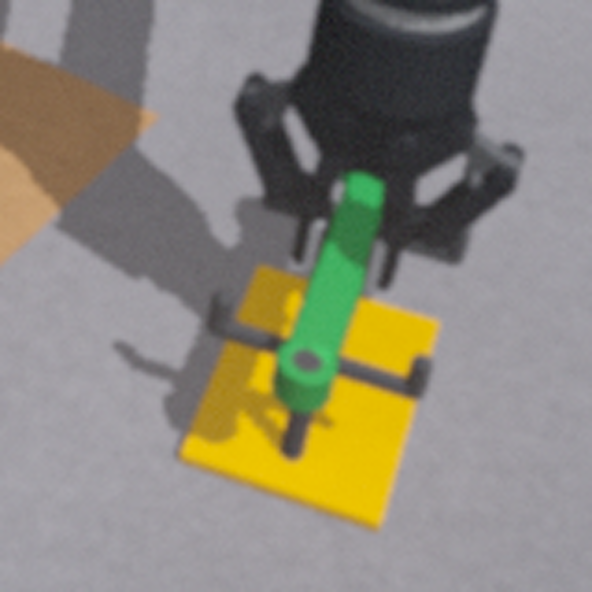

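Contact came at TCP z 108.2, as expected. The upturned ends at x = 200 and 428 lie evenly about the crank at 314.5. Releasing, then checking from above.

Run:
```python
from h import *
s=sensors.read_state(); p=s['eef_pos']
ctrl.gripper_to(34); ctrl.gripper_to(50); ctrl.hold(.2); s=sensors.read_state(); print(s['force'],s['eef_pos'])
ctrl.move_l([p[0],p[1],150],vel=60)
ctrl.move_l([p[0],p[1],235],vel=120); ctrl.hold(.2)
s=sensors.read_state(); im,d=optics.grab_frame('wrist'); P=wristK(s); save('w6',im); np.savez('w6.npz',im=im,d=d,pos=s['eef_pos'],rot=s['eef_rot'],**P)
im,d=optics.grab_frame('scene'); save('s6',cv2.resize(im[240:400,370:530],None,fx=3.7,fy=3.7,interpolation=2))
print(s['t'],s['force'])
```

```text
[-0.2571699  -0.13386156  0.44001826] [483.67459062 197.57166617 106.9084929 ]
14.0083 [-0.85518318 -0.00369372  0.56955145]
```

View pics/w6.png

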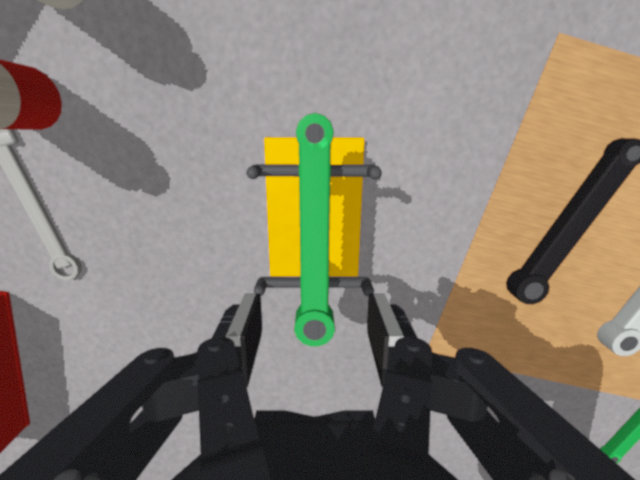

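View pics/s6.png

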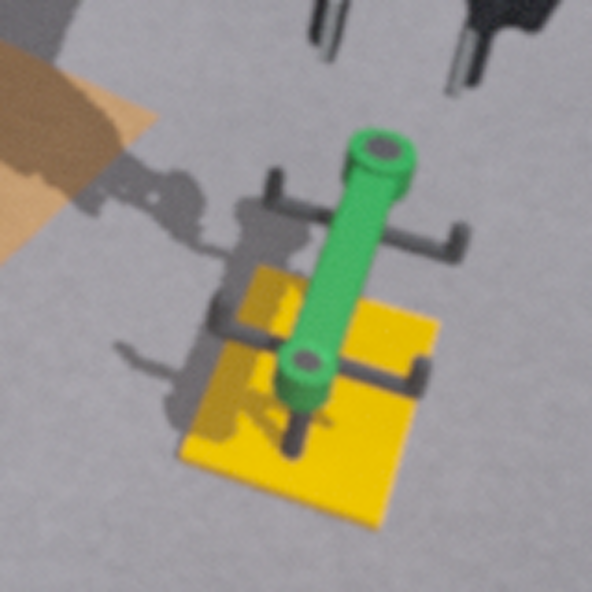

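It lies across both bars: holes at (314,132) and (314,329), bars at rows 171 and 283. A numeric check follows, then the hand-in.

Run:
```python
from h import *
z=np.load('w6.npz'); P={k:z[k] for k in('mtx','R','t')}; im=z['im']; g=cv2.cvtColor(im,cv2.COLOR_RGB2HSV)
f=lambda uv,h:((ray_plane('',uv,h,P)-z['pos'])@z['rot'])[0,:2].round(1)
for y,h in((115,100),(311,104)):
    for i,s,c,m in comps(cv2.inRange(g[y:y+36,302:327],(0,0,0),(180,110,255)),60): print('hole',c+[302,y],s[4],f(c+[302,y],h))
for c in(275,285,345,355):
    for r0 in(160,273):
        col=np.where(im[r0:r0+24,c].max(1)<95)[0]
        if len(col): print('bar',c,r0+col.min(),r0+col.max(),f([c,r0+(col.min()+col.max())/2],75))
print('tops',[f(u,97) for u in([253,172.5],[375.5,172.5],[261,288.5],[367,288.5])])
```

```text
hole [314.19333333 132.70666667] 300 [80.9  0.8]
hole [314.07162534 329.54820937] 363 [-79.2   0.7]
bar 275 166 174 [ 52.1 -31.1]
bar 275 278 286 [-48.1 -34.9]
bar 285 166 174 [ 52.1 -23. ]
bar 285 278 281 [-45.6 -25.7]
bar 345 165 175 [52.1 25.8]
bar 345 277 287 [-48.   28.8]
bar 355 166 175 [51.7 34. ]
bar 355 277 287 [-48.   37.9]
tops [array([ 52.5, -45.2]), array([52.5, 46.8]), array([-43.8, -44. ]), array([-43.8,  45.2])]
```

```bash
python3 -c "
from h import *
ctrl.finish_job(); print(sensors.read_state()['t'])"
```

```text
the job is handed in; nothing more can be done
the job is handed in; nothing more can be done
```

I picked up the middle-sized green crank arm (hole spacing measured at 160 mm) and lowered it, underside down, across both bars of the stand. I stopped the descent at contact, at about 5 N, then let go, raised the gripper well clear and handed the job in at about 14 s.

- **Position:** in the last wrist picture the crank's middle is about 1 mm from the stand centre along the crank and under 0.5 mm across it. It is square to the bars to within about 0.5°.
- **Other cranks:** I never touched the silver and black cranks. They lay undisturbed after the pick-up; the last picture shows the black one and only part of the silver.
- **Failed or disagreeing checks:** no check failed. The cameras disagreed by 2–4 mm on where the stand is, so I set the final alignment from the wrist camera, which saw the crank and the bars together.

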